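# Seat the cutter block on the setting stand

## Robot

A 6-joint arm with a two-finger parallel gripper is mounted at the origin on the work surface. World frame = base frame: x ahead of the robot, y to its left, z up, the work surface at z = 0. Lengths are in m, angles in degrees, forces in N, time in s.
With the tool pointing down it reaches from about 0.35 to 0.875 m from the base axis. Payload 4.2 kg.
Tool frame: the origin (TCP) lies midway between the tips of the shut fingers; the grasp point (between the pads) lies 19 mm behind it; z points along the fingers, y is the line along which they close (so a half turn about z gives the same grasp; the last joint's range is limited). The gripper opens to 87 mm and grips with 3 to 60 N. Pads are 19 mm wide; open, the fingers measure 117 mm over their backs; the gripper's body (75 mm by 190 mm) begins 51 mm behind the grasp point.
Start: joints at [86.322, 22.042, 0.453, 0, -68.411, -14.817], TCP at [0.198, 0.593, 0.223] pointing down, gripper open.
Joint ranges: [-179.83, 179.83], [-69.29, 118.12], [-61.27, 80.66], [-181.25, 117.63], [-171.15, -9.14], [-177.46, 177.46]. Speed limits (degrees/s): [159.86, 159.86, 180, 180, 180, 180].

## Interface

Orientations are given as [roll, pitch, yaw] about the fixed x, y, z axes, in that order (R = Rz(yaw) Ry(pitch) Rx(roll)).
In Python, from workcell import env gives the robot as it stands. The module is installed in compiled form; this text tells all that it offers. Calls block until the motion is done:
- env.goto(position, orientation): joint-space move of the TCP to a pose.
- env.move_straight(position, rotation=None, rate=0.15, force_limit=None): straight line of the TCP; rotation=None keeps the orientation; rate is the mean speed in m/s. With force_limit (N) it stops when the force on the tool has changed by that much, and returns True; else False.
- env.set_joints(angles): joint-space move.
- env.gripper_to(opening, grasp_force=None): opening from 0.0 (shut) to 1.0 (fully open); grasp_force is the grip in N (None keeps the last); returns when the fingers have stopped.
- env.dwell(seconds).
- env.inverse_kinematics(position, orientation): joint angles nearest the present ones, or None.
- env.read_state(): the state.
- env.grab_frame(name): name is "scene" or "top" or "wrist"; returns a dict with "image" (420x560x3 uint8, blue, green, red), "fx", "fy", "cx", "cy" (pixels), "position" and "orientation" of the camera in the world. Camera axes: x right, y up, looking along -z (the intrinsics and any distortion apply to the point x, -y, -z); pixel columns grow to the right and rows downward; lengths in m; the calibration is good to about 2 mm. A picture is of the moment at which its call begins. There is no depth.
A pose or a line that the arm cannot do raises env.Unreachable and nothing moves.
- env.close_job(): hands the job in; it is judged then, once.
Trained networks look in a picture, given as the dict that the camera call returned (one of the last four; its "shot" number tells which), for a name from the list of things; names that differ only in an ending like _2 or _b are one class to them, and where a whole thing is asked for, a point or a joint stands for the part that bears it (a point fixed in the world has none). Each returns a list of dicts, best first, with "score" (0 to 1); they miss things now and then, are a little off and sometimes report something else, mostly with a low value. They report only what shows in the picture. A call takes as long as a camera call. They do not tell look-alikes from the thing itself.
- env.search_frame(picture, thing): "xyz" ([x, y, z] in m, in world coordinates, good to about 4 mm: the middle of the surface that is visible of it).
- env.trace(picture, thing): "mask" (420x560 bool, what is visible of it).
The state is a dict: "clock": time; "joint_positions": joint angles; "qvel": joint speeds; "joint_torque": joint torques, N m; "position": TCP position; "tool_rot": TCP orientation; "force": force on the tool from outside, world axes, zero at the start; "wrist_torque": the same for the moment, N m; "opening": opening from 0.0 (shut) to 1.0 (fully open); "finger_force": force on a finger pad.
Only numpy, scipy, OpenCV 4.12 (cv2) and the standard library are available. Lean on these libraries where they do the work, as an engineer would, in place of code of your own. Each camera call takes 0.05 s, during which the arm holds its last target. There are 200 camera calls.

## Task

Fit the blue cutter block onto the setting stand: lower it square over the rod, gently turn it until the notches underneath find the three drive pins, and let it down until it is fully home on the collar, then let go. Do not force it, jam it or let it drop down the rod, and leave the red block and the other things on the bench as they are.

Things in the scene. Friction and masses are not known exactly. Their poses are not given: they have to be found in the camera images.
- block: blue cutter block, loose, upright, 0.35 to 0.6 kg. Origin: centre of its underside; z up along its 22 mm through bore. Round: 68 mm across from the underside to 38 mm up, then a neck 42 mm across up to its top at 82 mm. Three radial notches, 12 mm wide and 8 mm deep, cut the underside from bore to rim, a third of a turn apart, the first along its own +x
- neck (a point): point on the blue block's axis 65 mm above its underside, on its round neck (42 mm across): the place to grip, from above, in any direction, with the fingertips clear of the shoulder at 38 mm
- stand: fixed stand: green base plate 140 x 140 x 14 mm, origin under its centre; on it a dark round collar 66 mm across, its top 26 mm above the bench, and a vertical steel rod 20 mm thick. Three brass drive pins stand on the collar 26 mm from the rod's axis, a third of a turn apart, each 8 mm thick and 7 mm high. The collar's turn differs every time and is in no reading: see it or feel for it
- seat (a point): centre of the collar's top face, on the rod's axis, 26 mm above the bench: here comes the block's underside when fully home. That needs the notches over the pins to within about 4 degrees (so it repeats every third of a turn); otherwise the block stops on the pins, 7 mm too high. The collar is braked and does not turn under light loads
- rod_top (a point): the tip of the rod, on its axis, 101 mm above the seat; the last 6 mm taper to 13 mm across
- red_block: the red cutter block with a dark neck, same outer size as the blue one but with no notches: leave it alone. Origin: centre of its underside
- spacer: steel spacer ring, 48 mm across, 16 mm high, origin under its centre; leave it alone
- tape: black tape measure, 70 x 68 x 36 mm, origin under its centre; leave it alone
- wrench: open-ended wrench lying flat; leave it alone
- offcut: wooden offcut 150 x 45 x 22 mm; leave it alone
- wedge: dark wooden wedge strip 110 x 30 x 16 mm; leave it alone
- wax: amber jar of wax, 60 mm across, 60 mm high; leave it alone
There are look-alikes about, which are no part of the job. Several things have the shape of the stand; the one meant has the colours described above.

How it is judged:
By the outcome, as a careful person would: the job done as asked, in the order asked, and still so for the second after the job is handed in, with the robot touching nothing.
It also fails if it takes over 70 s, if anything falls off the work surface, if the arm or the gripper's body presses on something with over 40 N, if the wrist force passes 120 N, or if a joint passes its speed limit or range.

## Working session

There is one attempt and no reset: what is moved stays moved. The work goes in short steps, each a Python script; the robot and the scene stay as the last script left them, time stands still between calls to the robot, and variables do not carry over. Pictures are saved under pics/ and viewed, at most 10 in all, crops included, and the job is handed in when it is done.

```bash
mkdir -p pics
cat > h.py <<'E'
from workcell import env
import numpy as np, cv2
from scipy.spatial.transform import Rotation as R
def cam(p): return R.from_euler('xyz',p['orientation'],degrees=True).as_matrix() if np.ndim(p['orientation'])==1 else np.array(p['orientation'])
def ray(p,u,v):
    d=cam(p)@np.array([(u-p['cx'])/p['fx'],-(v-p['cy'])/p['fy'],-1]); return np.array(p['position']),d
def atz(p,u,v,z):
    o,d=ray(p,u,v); return o+d*(z-o[2])/d[2]
def proj(p,X):
    q=cam(p).T@(np.array(X)-np.array(p['position'])); return np.array([p['cx']+p['fx']*q[0]/-q[2],p['cy']-p['fy']*q[1]/-q[2]])
def tri(obs):
    A=np.zeros((3,3));b=np.zeros(3)
    for p,u,v in obs:
        o,d=ray(p,u,v); d=d/np.linalg.norm(d); M=np.eye(3)-np.outer(d,d); A+=M;b+=M@o
    return np.linalg.solve(A,b)
E
python3 - <<'E'
from h import *
for n in ("scene","top"):
    p=env.grab_frame(n); cv2.imwrite(f'pics/{n}1.png',p['image'])
    print(n,{k:v for k,v in p.items() if k!='image'})
    for t in ("block","stand","red_block","neck","rod_top","seat","spacer","tape","wax"):
        for r in env.search_frame(p,t): print(t,np.round(r['xyz'],3),round(r['score'],2),proj(p,r['xyz']).round())
print(env.read_state())
E
```

```text
scene {'fx': 480.98272232101857, 'fy': 480.98272232101857, 'cx': 284.3056186224781, 'cy': 211.88267786622518, 'position': array([1.40147825, 0.08389651, 0.98193435]), 'orientation': array([44.18422214,  0.54511768, 95.61537329]), 'shot': 1}
block [0.603 0.252 0.032] 0.86 [385. 252.]
stand [ 0.561 -0.124  0.017] 0.79 [241. 234.]
stand [ 0.328 -0.134  0.016] 0.78 [250. 176.]
neck [0.61  0.249 0.039] 0.86 [384. 252.]
neck [0.539 0.044 0.041] 0.47 [305. 226.]
rod_top [ 0.33  -0.134  0.018] 0.91 [250. 176.]
rod_top [ 0.564 -0.12   0.014] 0.58 [243. 235.]
seat [ 0.562 -0.123  0.015] 0.85 [242. 235.]
seat [ 0.33  -0.138  0.013] 0.73 [249. 177.]
spacer [ 0.749 -0.047  0.012] 0.71 [261. 296.]
tape [0.448 0.274 0.036] 0.69 [390. 208.]
tape [0.768 0.11  0.01 ] 0.29 [326. 308.]
tape [0.602 0.253 0.034] 0.2 [385. 251.]
wax [0.695 0.361 0.055] 0.59 [435. 279.]
wax [0.45  0.273 0.034] 0.15 [390. 209.]
top {'fx': 512.8186372307638, 'fy': 512.8186372307638, 'cx': 281.3769134963278, 'cy': 214.4425544319487, 'position': array([ 0.32547445, -0.01650216,  1.44393833]), 'orientation': array([ 8.76270556e+
[... 635 characters left out ...]
]
{'clock': 1.0, 'joint_positions': array([ 8.63212527e+01,  2.20399415e+01,  4.53053015e-01,  1.37121080e-03,
       -6.84130223e+01, -1.48175856e+01]), 'qvel': array([-0.11260894,  0.01743395,  0.02741093, -0.05114504, -0.03155587,
       -0.00703787]), 'joint_torque': array([-5.32470604e-04, -3.90476739e+01,  1.87627065e+01,  4.22449395e+00,
        1.55626168e-02, -1.60767672e-05]), 'position': array([0.19824414, 0.59269896, 0.22257488]), 'tool_rot': array([-1.79999588e+02, -1.20980282e-03, -1.84958283e+01]), 'force': array([-0.22341071, -0.55341725,  0.05690267]), 'wrist_torque': array([1.60510181e-02, 4.58780330e-03, 3.36498699e-05]), 'finger_force': 0.0, 'opening': 1.0002940327497332}
```

View pics/scene1.png

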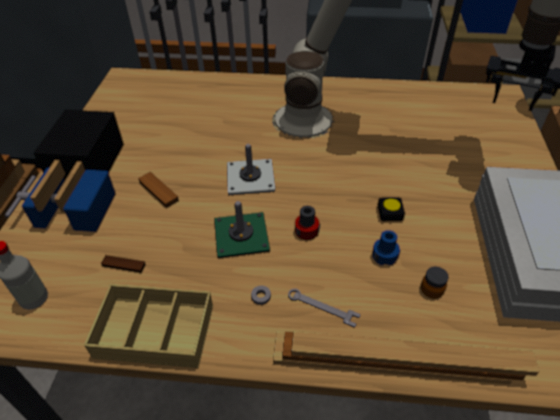

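View pics/top1.png

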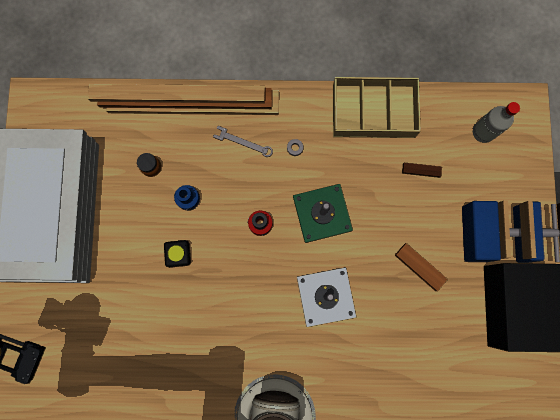

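Two stands: green plate at top (322,214) / scene (241,234), and white plate at top (326,297) / scene (250,176). The green base matches the description, so that is the one meant. The blue block is at top (187,198) and the red one at (260,222). Next I'll look from the wrist camera.

Run:
```python
from h import *
import pickle
ims=[];P={}
def shot(name,pos,yaw,things):
    env.goto(pos,[180,0,yaw]); env.dwell(0.3)
    p=env.grab_frame("wrist"); P[name]=p; ims.append(p['image'])
    print(name,env.read_state()['clock'],np.round(p['position'],4),np.round(p['orientation'],2),p['fx'])
    for t in things:
        for r in env.search_frame(p,t): print(t,np.round(r['xyz'],3),round(r['score'],2),proj(p,r['xyz']).round())
shot('b1',[0.50,0.25,0.26],0,("block","neck"))
shot('b2',[0.58,0.17,0.26],0,("block","neck"))
shot('s1',[0.50,-0.13,0.28],0,("stand","rod_top"))
shot('s2',[0.50,-0.05,0.28],0,("stand","rod_top"))
pickle.dump(P,open('P.pkl','wb'))
m=np.vstack([np.hstack(ims[:2]),np.hstack(ims[2:])]); cv2.imwrite('pics/w.png',cv2.resize(m,(800,600),interpolation=cv2.INTER_AREA))
```

```text
b1 3.025 [0.5741 0.2491 0.4232] [-1.572e+01  1.000e-02 -8.999e+01] 294.8161512117219
block [0.588 0.254 0.038] 0.91 [278. 115.]
neck [0.591 0.252 0.037] 0.69 [281. 113.]
b2 4.0 [0.6537 0.1693 0.4237] [-1.569e+01  4.000e-02 -8.996e+01] 294.8161512117219
block [0.593 0.25  0.038] 0.84 [222. 175.]
neck [0.596 0.244 0.034] 0.62 [226. 172.]
s1 5.6333 [ 0.5747 -0.1307  0.4431] [-1.573e+01  2.000e-02 -8.997e+01] 294.8161512117219
stand [ 0.329 -0.14   0.015] 0.94 [288. 285.]
stand [ 0.557 -0.127  0.012] 0.93 [280. 140.]
rod_top [ 0.56  -0.13   0.015] 0.84 [282. 138.]
rod_top [ 0.327 -0.138  0.016] 0.63 [287. 286.]
s2 6.5 [ 0.5742 -0.0524  0.4433] [-1.572e+01  1.000e-02 -9.012e+01] 294.8161512117219
stand [ 0.56  -0.125  0.016] 0.56 [334. 138.]
stand [ 0.325 -0.129  0.014] 0.56 [330. 286.]
rod_top [ 0.56  -0.125  0.01 ] 0.93 [334. 137.]
```

View pics/w.png

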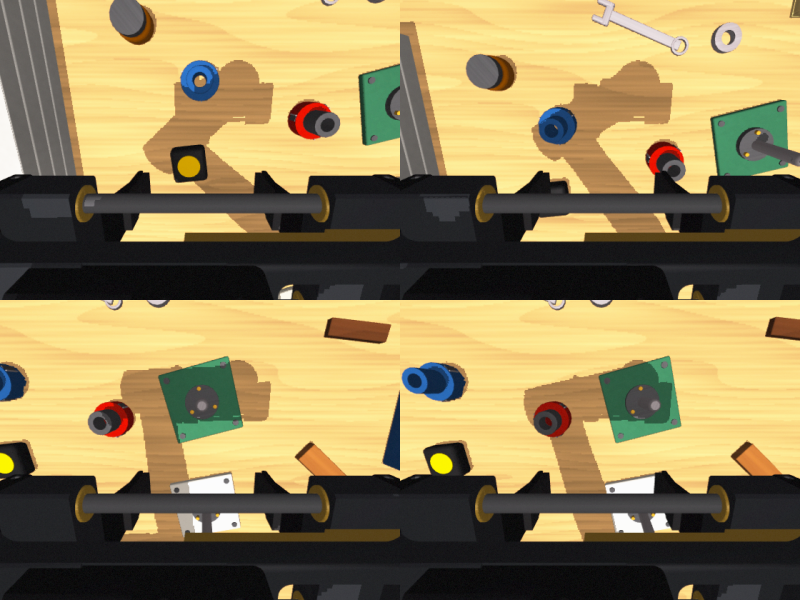

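Run:
```python
from h import *
import pickle
P=pickle.load(open('P.pkl','rb'));C=[]
def take(n,c,s,h):
    env.dwell(0.25);p=env.grab_frame("wrist");P[n]=p
    u,v=proj(p,c).round().astype(int);print(n,env.read_state()['clock'],u,v)
    im=cv2.copyMakeBorder(p['image'],h,h,h,h,cv2.BORDER_CONSTANT)[v:v+2*h,u:u+2*h]
    C.append(cv2.resize(im,(400,300) if 0 else (300,300),interpolation=cv2.INTER_CUBIC))
s=[.558,-.128,.04]; b=np.array([.590,.251,.02])
for n,y in(('s3',-.16),('s4',-.10)):
    env.goto([.475,y,.20],[180,0,0]); take(n,s,0,60)
for n,pos in(('b3',[.51,.25,.20]),):
    env.goto(pos,[180,0,0]); take(n,b,0,50)
a=np.arctan2(b[1],b[0]); r=np.array([np.cos(a),np.sin(a),0]); 
for e in(50,):
  th=np.radians(90-e-15.7+8)   # tool tilt; camera aimed 8 deg beyond
  R0=R.from_euler('xyz',[180,0,np.degrees(a)+180],degrees=True)
  Rt=R.from_rotvec(np.cross(-np.array([0,0,1.]),r)*th)*R0
  d=np.cos(np.radians(e))*r-np.sin(np.radians(e))*np.array([0,0,1])
  cam_=b-.33*d; tcp=cam_-Rt.apply([.0745,0,-.163]); o=Rt.as_euler('xyz',degrees=True)
  print(tcp,o,env.inverse_kinematics(tcp,o))
  try: env.goto(tcp,o); take('b5',b,0,50)
  except env.Unreachable as x: print('unreach',x)
pickle.dump(P,open('P.pkl','wb'))
while len(C)<4:C.append(np.zeros_like(C[0]))
cv2.imwrite('pics/c.png',np.vstack([np.hstack(C[:2]),np.hstack(C[2:])]))
```

```text
s3 7.5083 252 120
s4 8.1583 307 119
b3 9.7833 280 122
[0.53290359 0.22670983 0.17482624] [ 180.           32.3        -156.95394755] None
unreach the arm cannot take that pose within its joint ranges
```

View pics/c.png

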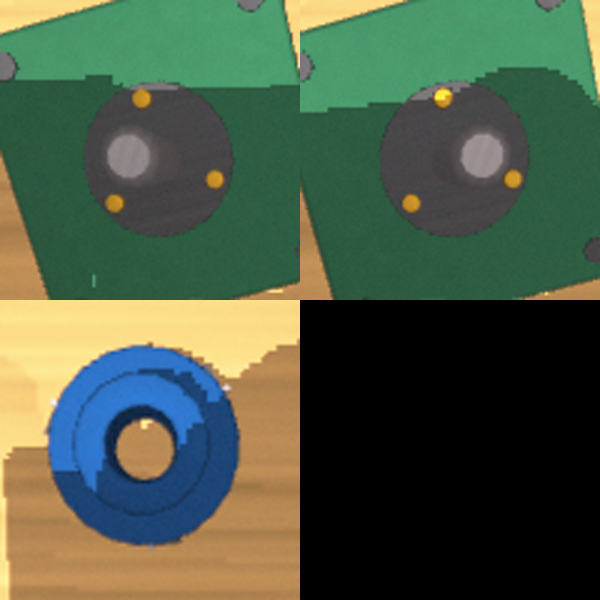

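The crops show the green stand's dark collar with three brass pins (the meant one is confirmed), and the blue block's bore from above. I'll measure these and look for a reachable side view of the notches.

```bash
cat > m.py <<'E'
from h import *
import pickle
from scipy.optimize import least_squares
P=pickle.load(open('P.pkl','rb'))
def blobs(p,c,h,f,amin):
    u,v=proj(p,c).round().astype(int); im=p['image']; x0,y0=max(u-h,0),max(v-h,0)
    m=f(im[y0:v+h,x0:u+h].astype(int)).astype(np.uint8)
    n,l,st,ce=cv2.connectedComponentsWithStats(m)
    return [(st[i,4],ce[i]+[x0,y0]) for i in range(1,n) if st[i,4]>=amin]
s=[.558,-.128,.033]
allp=[]
for n in('s3','s4'):
    p=P[n]
    br=blobs(p,s,35,lambda i:(i[...,2]-i[...,0]>70)&(i[...,2]>i[...,1]+15),4)
    pts=np.array([atz(p,*c,.033) for a,c in br]);print(n,[(a,c.round(1)) for a,c in br]);print(pts.round(4))
    allp.append(pts)
    ro=blobs(p,[.558,-.128,.127],28,lambda i:(i.min(-1)>95)&(i.max(-1)-i.min(-1)<25),30);print('rod',[(a,c.round(1)) for a,c in ro]); p['rod']=max(ro,key=lambda t:t[0])[1]
print('rodtip tri',tri([(P[n],*P[n]['rod']) for n in('s3','s4')]).round(4))
pts=np.vstack(allp)
def fit(q): 
    r=pts-[q[0],q[1],.033]; a=np.arctan2(r[:,1],r[:,0]); d=np.angle(np.exp(3j*(a-q[2])))/3
    return np.r_[np.hypot(r[:,0],r[:,1])-.026,.026*d]
x=[pts[:,0].mean(),pts[:,1].mean()];a0=np.angle(np.mean(np.exp(3j*np.arctan2(pts[:,1]-x[1],pts[:,0]-x[0]))))/3
q=least_squares(fit,[*x,a0]);print('collar',q.x[:2].round(4),'pin angle',np.degrees(q.x[2]).round(2),'res mm',(q.fun*1e3).round(1))
# block outline & bore
blue=lambda i:(i[...,0]-i[...,2]>40)
for n in('b1','b2','b3'):
    p=P[n];u,v=proj(p,[.59,.25,.03]).round().astype(int);h=50
    y0,x0=max(v-h,0),max(u-h,0);im=p['image'][y0:v+h,x0:u+h].astype(int);m=blue(im).astype(np.uint8)
    cs,hi=cv2.findContours(m,cv2.RETR_CCOMP,cv2.CHAIN_APPROX_NONE)
    k=max(range(len(cs)),key=lambda i:cv2.contourArea(cs[i])); 
    ho=[c for c,hh in zip(cs,hi[0]) if hh[3]==k and cv2.contourArea(c)>30]
    e=cv2.fitEllipse(cs[k]);print(n,'outer',np.add(e[0],[x0,y0]).round(1),np.round(e[1],1),[(cv2.contourArea(c),(c.mean((0,1))+[x0,y0]).round(1)) for c in ho], 'shoulder ctr',atz(p,*np.add(e[0],[x0,y0]),.036).round(4))
E
python3 m.py
python3 - <<'E'
from h import *
b=np.array([.590,.251,.015]);ez=np.array([0,0,1.])
ok=[]
for az in range(0,360,20):
  r=np.array([np.cos(np.radians(az)),np.sin(np.radians(az)),0])
  for e in (40,50,58):
   for D in(.3,.34,.4):
    th=np.radians(90-e-15.7+8)
    Rt=R.from_rotvec(np.cross(-ez,r)*th)*R.from_euler('xyz',[180,0,az+180],degrees=True)
    d=np.cos(np.radians(e))*r-np.sin(np.radians(e))*ez
    tcp=b-D*d-Rt.apply([.0745,0,-.163])
    if np.hypot(*(tcp-b)[:2])<.09 and tcp[2]<.14: continue
    q=env.inverse_kinematics(tcp,Rt.as_euler('xyz',degrees=True))
    if q is not None: ok.append((az,e,D)); print(az,e,D,tcp.round(3),np.round(q))
E
```

```text
s3 [(np.int32(44), array([248.3,  99. ])), (np.int32(37), array([277.6, 131.2])), (np.int32(42), array([237.5, 140.9]))]
[[ 0.5793 -0.1244  0.033 ]
 [ 0.5465 -0.1551  0.033 ]
 [ 0.5362 -0.1112  0.033 ]]
rod [(np.int32(42), array([254. ,  94.2])), (np.int32(261), array([243.3, 121.8]))]
s4 [(np.int32(47), array([303.7,  97.6])), (np.int32(42), array([331.6, 130.1])), (np.int32(40), array([291.1, 139.8]))]
[[ 0.5794 -0.1242  0.033 ]
 [ 0.5464 -0.155   0.033 ]
 [ 0.5363 -0.1112  0.033 ]]
rod [(np.int32(64), array([302.2,  94.5])), (np.int32(260), array([319.7, 120.5]))]
rodtip tri [ 0.5543 -0.1304  0.1275]
collar [ 0.554  -0.1302] pin angle 13.14 res mm [-0.1  0.1  0.   0.1 -0.1  0.  -0.1  0.1  0.1  0.1 -0.1 -0. ]
b1 outer [279.5 112.3] [52.7 55.4] [(274.5, array([279.8, 113.2]))] shoulder ctr [0.5922 0.2531 0.036 ]
b2 outer [219.8 175.8] [50.3 52.1] [] shoulder ctr [0.5923 0.2527 0.036 ]
b3 outer [277.4 119.8] [62.1 64.9] [(379.5, array([277.9, 120.9]))] shoulder ctr [0.5924 0.2531 0.036 ]
0 40 0.4 [0.448 0.251 0.202] [ 40.   1. -61. 103. -26. 133.]
0 50 0.3 [0.547 0.251 0.147] [ 31.  
[... 8025 characters left out ...]
7.]
320 58 0.3 [0.572 0.266 0.152] [ 49.  23. -24.  34. -48. 157.]
320 58 0.34 [0.555 0.28  0.185] [ 52.  21. -22.  31. -53. 158.]
320 58 0.4 [0.531 0.3   0.236] [ 55.  18. -18.  28. -60. 159.]
340 40 0.34 [0.5   0.284 0.163] [ 53.  15. -50.  78. -41. 128.]
340 40 0.4 [0.457 0.299 0.202] [ 63.  11. -48.  65. -48. 134.]
340 50 0.3 [0.55  0.266 0.147] [ 47.  18. -42.  64. -33. 147.]
340 50 0.34 [0.526 0.274 0.177] [ 52.  14. -41.  56. -38. 152.]
340 50 0.4 [0.489 0.288 0.223] [ 59.  10. -38.  47. -46. 157.]
340 58 0.3 [0.567 0.259 0.152] [ 47.  19. -32.  40. -36. 170.]
340 58 0.34 [0.548 0.266 0.185] [ 50.  16. -31.  36. -41. 173.]
340 58 0.4 [0.518 0.277 0.236] [ 54.  11. -27.  32. -49. 175.]
```

Run:
```python
from h import *
import pickle
P=pickle.load(open('P.pkl','rb'));C=[]
b=np.array([.592,.252,.015]);ez=np.array([0,0,1.])
for n,az in(('k60',60),('k120',120)):
    r=np.array([np.cos(np.radians(az)),np.sin(np.radians(az)),0]);e=40;D=.34
    th=np.radians(90-e-15.7+8)
    Rt=R.from_rotvec(np.cross(-ez,r)*th)*R.from_euler('xyz',[180,0,az+180],degrees=True)
    tcp=b-D*(np.cos(np.radians(e))*r-np.sin(np.radians(e))*ez)-Rt.apply([.0745,0,-.163])
    env.goto(tcp,Rt.as_euler('xyz',degrees=True)); env.dwell(.3); p=env.grab_frame('wrist');P[n]=p
    u,v=proj(p,b).round().astype(int);print(n,u,v,env.read_state()['clock'],p['orientation'],p['image'].shape)
    x0,y0=u-50,v-70
    c=cv2.resize(p['image'][y0:y0+100,x0:x0+100],(400,400),interpolation=cv2.INTER_CUBIC)
    c=np.clip(255*(c/255.)**.6,0,255).astype(np.uint8); C.append(c); print(x0,y0)
pickle.dump(P,open('P.pkl','wb')); cv2.imwrite('pics/k.png',np.hstack(C))
```

```text
k60 283 168 11.05 [-5.79007468e+01 -5.56120297e-02  1.50092291e+02] (420, 560, 3)
233 98
k120 282 167 12.2667 [-5.79592056e+01  2.07454390e-02 -1.50044606e+02] (420, 560, 3)
232 97
```

View pics/k.png

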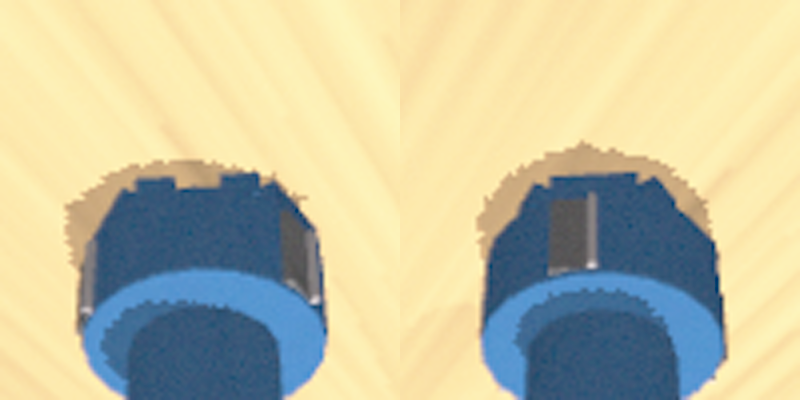

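The views (upside down) show one notch nearly head-on in k60, at pixel (282,145), with teeth on both sides. k120 shows notch edges at crop x≈545 and 640.

Run:
```python
from h import *
import pickle
P=pickle.load(open('P.pkl','rb'))
p=P['k60']
for c in ([.592,.252],[.5924,.2531]):
  for u,v,z in((282.2,145,.008),(276.5,142.5,0),(288,142.5,0)):
    X=atz(p,u,v,z);d=X[:2]-c;print(X.round(4),'r',np.hypot(*d).round(4),'ang',np.degrees(np.arctan2(d[1],d[0])).round(1))
# automatic: match a rendered underside silhouette against the blue mask in both views
from scipy.optimize import minimize
def model(cx,cy,th):
    a=np.linspace(0,2*np.pi,720,endpoint=False)
    return a
def render(p,q,S=4):
    cx,cy,th=q; m=np.zeros((100*S,100*S),np.uint8); x0,y0=232,97
    def poly(a,z0,z1):
        pts=[[cx+.034*np.cos(t),cy+.034*np.sin(t),z] for t in a for z in(z0,z1)]
        uv=np.array([(proj(p,X)-[x0,y0]+.5)*S for X in pts]).astype(np.int32); cv2.fillPoly(m,[cv2.convexHull(uv)],255)
    full=np.linspace(0,2*np.pi,90); poly(full,.008,.038)
    h=np.arcsin(6/34)
    for k in range(3):
        t0=th+k*2*np.pi/3
        e=[t0+h,t0+2*np.pi/3-h]; t=np.linspace(*e,30)
        pts=[[cx+.034*np.cos(s),cy+.034*np.sin(s),z] for s in t for z in(0,.008)]
        poly(t,0,.008)
    return cv2.resize(m,(100,100),interpolation=cv2.INTER_AREA)/255.
obs={}
for n in('k60','k120'):
    i=P[n]['image'][97:197,232:332].astype(int); obs[n]=((i[...,0]-i[...,2]>15)).astype(float)
def cost(q):
    c=0
    for n in obs:
        d=(render(P[n],q)-obs[n])[35:60]; c+=(d**2).sum()
    return c
best=min(((cost((.5924,.2526,np.radians(t))),t) for t in range(0,120,3)));print(best)
r=minimize(cost,[.5924,.2526,np.radians(best[1])],method='Nelder-Mead',options=dict(initial_simplex=[[.592,.252,np.radians(best[1]-2)],[.5945,.252,np.radians(best[1])],[.592,.254,np.radians(best[1]+1)],[.593,.253,np.radians(best[1]+3)]],maxiter=80))
print(r.x[:2].round(4),np.degrees(r.x[2]).round(2),r.fun)
for t in range(-9,10,3): print(t,round(cost((*r.x[:2],r.x[2]+np.radians(t))),1))
C=[np.hstack([obs[n],render(P[n],r.x)]) for n in obs]
cv2.imwrite('pics/fit.png',cv2.resize((np.vstack(C)*255).astype(np.uint8),(600,600)))
```

```text
[0.5779 0.2258 0.008 ] r 0.0297 ang -118.3
[0.5855 0.2264 0.    ] r 0.0264 ang -104.4
[0.5745 0.2327 0.    ] r 0.026 ang -132.2
[0.5779 0.2258 0.008 ] r 0.0309 ang -118.0
[0.5855 0.2264 0.    ] r 0.0276 ang -104.6
[0.5745 0.2327 0.    ] r 0.0271 ang -131.2
(np.float64(582.4939638600538), 3)
[0.5916 0.2578] 7.1 306.7134179161861
-9 331.5
-6 318.8
-3 315.3
0 306.7
3 323.1
6 346.8
9 369.3
```

View pics/fit.png

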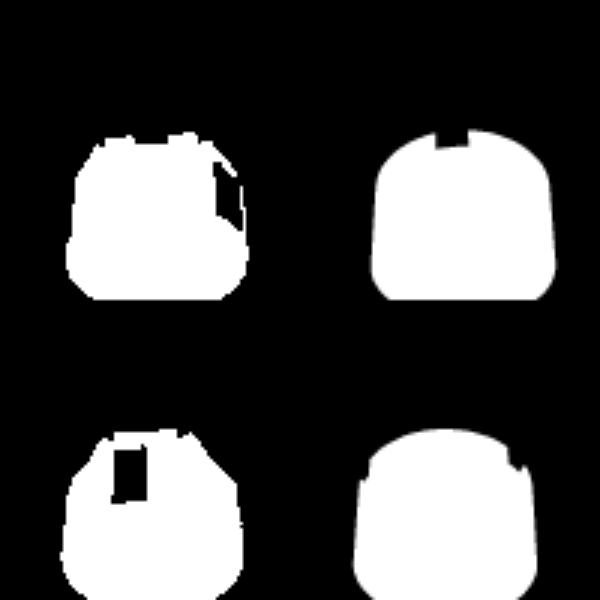

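The notch in k60 gives ≈ 2° (mod 120). The knife tips sit midway between notches in b3 and agree (≈ 3°). The pins are at 13.1°, so the block must turn about +10.5°. Next I grasp, centring first along y and then along x.

Run:
```python
from h import *
c=[.5922,.2528]
env.goto([*c,.17],[180,0,0])
print(env.move_straight([*c,.047],rate=.12,force_limit=8))
env.gripper_to(0.40,5); s=env.read_state();print('1',s['opening'],s['finger_force'],s['force'].round(2),s['position'].round(4),s['clock'])
env.gripper_to(0.40,5) if s['opening']>.6 else None
env.gripper_to(0.9)
env.move_straight([*c,.10],rate=.12); env.goto([*c,.10],[180,0,-90]); env.move_straight([*c,.047],rate=.1,force_limit=8)
env.gripper_to(0.0,30); s=env.read_state();print('2',s['opening'],s['finger_force'],s['force'].round(2),s['wrist_torque'].round(3),s['position'].round(4),s['clock'])
env.move_straight([*c,.075],rate=.06); env.dwell(.3)
s=env.read_state();print('3',s['opening'],s['finger_force'],s['force'].round(2),s['wrist_torque'].round(3),s['position'].round(4),s['clock'])
p=env.grab_frame('wrist');cv2.imwrite('pics/g.png',p['image'])
```

```text
False
1 0.4722636914410619 4.963270960142836 [-1.36  3.3   0.81] [0.5926 0.2536 0.0473] 14.9667
2 0.47800247324196443 29.98744588878253 [-2.95 -0.42  1.71] [ 0.204  0.767 -0.007] [0.5916 0.2527 0.0471] 19.2583
3 0.4807843845806915 29.979966143600905 [-0.52  0.41 -3.31] [ 0.092 -0.062 -0.015] [0.592  0.2527 0.0746] 20.175
```

View pics/g.png

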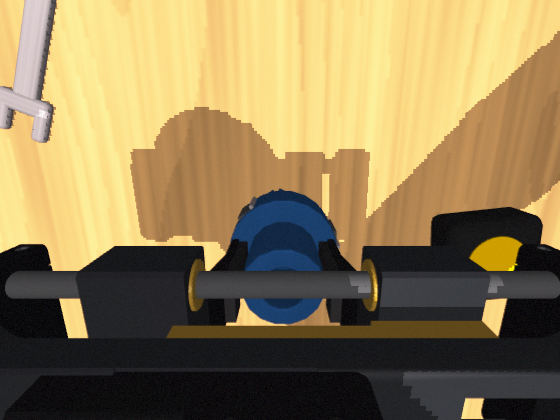

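Grip verified: opening 41.6 mm = neck, weight about 3.5 N. Now over the rod, entering gently with the notch already turned to the pins.

```bash
cat >> h.py <<'E'
def st(t=''):
    s=env.read_state();print(t,'F',s['force'].round(2),'M',s['wrist_torque'].round(3),'p',s['position'].round(4),'rot',np.round(s['tool_rot'],2),'op',round(s['opening'],3),'t',round(s['clock'],2));return s
E
python3 - <<'E'
from h import *
t=[.5542,-.1310]
env.move_straight([.5922,.2528,.22],rate=.15)
env.goto([*t,.22],[180,0,-79.5]); env.dwell(.4); st('above')
p=env.grab_frame('wrist');cv2.imwrite('pics/a.png',p['image'])
hit=env.move_straight([*t,.150],rate=.04,force_limit=3); print(hit); env.dwell(.3); st('entered')
E
```

```text
above F [ 0.09  0.05 -4.44] M [ 0.081 -0.046 -0.015] p [ 0.5544 -0.1306  0.22  ] rot [-180.     -0.    -79.46] op 0.476 t 23.18
False
entered F [-0.28  0.44 -4.09] M [ 0.077 -0.072  0.027] p [ 0.5543 -0.131   0.1501] rot [-179.99   -0.    -79.5 ] op 0.478 t 25.43
```

Run:
```python
from h import *
t=[.5542,-.1308]
print(env.move_straight([*t,.084],rate=.04,force_limit=3)); env.dwell(.3); s=st('above pins')
if s['position'][2]<.087:
    print(env.move_straight([*t,.0765],rate=.012,force_limit=3)); env.dwell(.2); st('low')
```

```text
False
above pins F [ 0.1  -1.31 -4.22] M [ 0.075 -0.058  0.001] p [ 0.5543 -0.1308  0.0841] rot [-179.99   -0.    -79.5 ] op 0.479 t 27.52
False
low F [-0.2   0.63 -5.25] M [ 0.021 -0.028  0.039] p [ 0.5543 -0.1308  0.0766] rot [-179.99   -0.    -79.5 ] op 0.478 t 28.5
```

It is 3.5 mm below the pin tops without resistance, so the notches are on the pins. Continue to the collar.

Run:
```python
from h import *
t=[.5542,-.1308]
print(env.move_straight([*t,.0718],rate=.01,force_limit=2.5)); env.dwell(.3); st('home?')
p=env.grab_frame('wrist');cv2.imwrite('pics/home.png',p['image'])
```

```text
True
home? F [-0.97 -0.3   5.69] M [ 0.187  0.032 -0.047] p [ 0.5542 -0.1308  0.0729] rot [180.    -0.   -79.49] op 0.48 t 29.2
```

View pics/home.png

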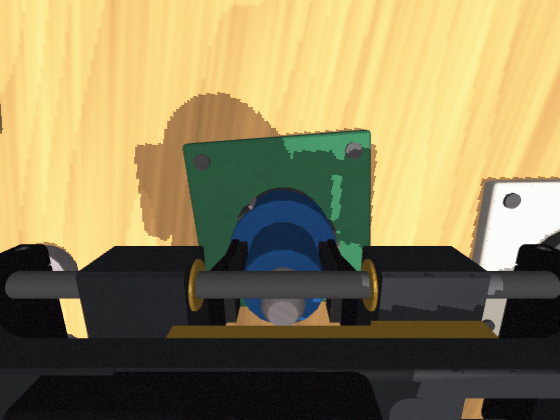

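Contact came at TCP 0.0729, against 0.0731 expected at the seat (0.080 if it were on the pins). Release, retreat, and check the height.

Run:
```python
from h import *
t=[.5542,-.1308]
env.move_straight([*t,.0731],rate=.01)
env.gripper_to(.85); st('released')
env.move_straight([*t,.22],rate=.12)
env.goto([.475,-.16,.22],[180,0,0]); env.dwell(.3); p=env.grab_frame('wrist')
env.goto([.475,-.08,.22],[180,0,0]); env.dwell(.3); p2=env.grab_frame('wrist')
for k,c in((p,1),(p2,2)):
    m=env.trace(k,'block'); 
    if m:
        M=m[0]['mask'].astype(np.uint8); e=cv2.fitEllipse(max(cv2.findContours(M,0,1)[0],key=len)); print(c,np.round(e[0],1),np.round(e[1],1))
    # expected neck-rim/shoulder projections home vs 7 mm high
    for dz in(0,.007):
        a=np.linspace(0,2*np.pi,60); q=np.array([proj(k,[.5541+.034*np.cos(x),-.1303+.034*np.sin(x),.064+dz]) for x in a]); r=np.array([proj(k,[.5541+.021*np.cos(x),-.1303+.021*np.sin(x),.108+dz]) for x in a])
        im=k['image'] if dz==0 else im
        if dz==0: im=cv2.resize(im,None,fx=4,fy=4,interpolation=cv2.INTER_CUBIC)
        for z in(q,r): cv2.polylines(im,[((z+.5)*4).astype(np.int32)],True,(0,255,255) if dz==0 else (0,0,255),1)
    u,v=(proj(k,[.5541,-.1303,.07])*4).astype(int); (globals().__setitem__('A%d'%c,im[v-200:v+200,u-200:u+200]))
cv2.imwrite('pics/end.png',np.hstack([A1,A2])); st()
```

```text
released F [-0.36 -0.05 -0.37] M [ 0.015 -0.066 -0.002] p [ 0.5542 -0.1308  0.0731] rot [ 1.7975e+02  9.0000e-02 -7.9550e+01] op 0.851 t 30.52
1 [253.3 122. ] [63.6 66.6]
2 [328.8 121.7] [64.8 67.7]
 F [-0.1  -0.02  0.24] M [-0.066  0.04  -0.012] p [ 0.475  -0.0805  0.2199] rot [ 1.8e+02  1.0e-02 -5.0e-02] op 0.853 t 34.41
```

View pics/end.png

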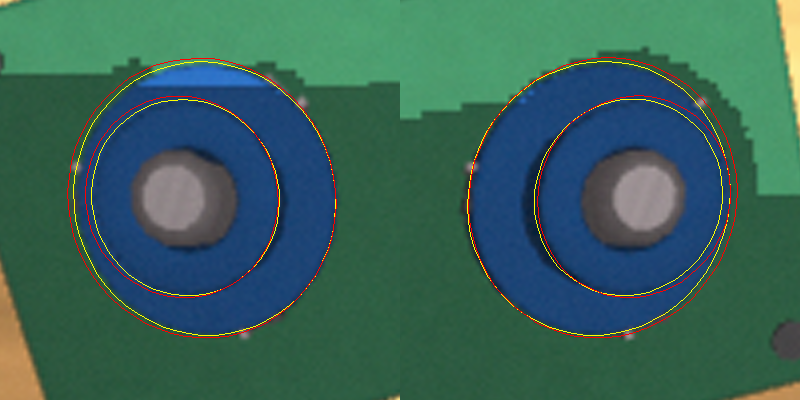

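The yellow outlines (fully home) match the block's edges in both views, better than the red ones (7 mm high). The block is seated and free.

```bash
python3 -c "
from h import *
print(env.close_job())"
```

```text
the job is handed in; nothing more can be done
None
```

The blue cutter block is fully home on the green stand's collar with its notches over the pins. It has been released and the job handed in at about 34 s; the heights measured from contact force and from two camera views both match the seat.

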